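# Close the two open sample tins with the lids that fit them

### The arm

A 6-joint arm with a two-finger parallel gripper is mounted at the origin on the work surface; the furniture and walls round the work are solid. World frame = base frame: x ahead of the robot, y to its left, z up, the work surface at z = 0. Lengths are in mm, angles in rad, forces in N, time in s.
With the tool pointing down it reaches from about 325 to 850 mm from the base axis. Payload 15.5 kg.
Tool frame: the origin (TCP) lies at the very end of the fingers, on their centre line; the grasp point (between the pads) lies 19 mm behind it; z points along the fingers, y is the line along which they close (so a half turn about z gives the same grasp; the last joint's range is limited). The gripper opens to 91 mm and grips with 3 to 60 N. Pads are 32 mm wide; open, the fingers measure 118 mm over their backs; the gripper's body (76 mm by 178 mm) begins 60 mm behind the grasp point.
Start: joints at [-1.331, 0.494, 1.345, -0, 1.302, -0.096], TCP at [205.954, -590.092, 178.015] pointing down, gripper open.
Joint ranges: [-2.91, 2.91], [-0.82, 2.16], [0.22, 2.67], [-1.22, 4.37], [0.12, 2.79], [-3.08, 3.08]. Speed limits (rad/s): [1.89, 1.89, 2.57, 3.01, 3.01, 3.01].

### API

Orientations are given as a unit quaternion [x, y, z, w].
In Python, from plant import r, optics gives the robot as it stands. The module is installed in compiled form; this text tells all that it offers.
- The arm moves only by the tool arm_command, never from a script. Its argument "deltas" is text: rows parted by semicolons, each of 7 numbers parted by spaces: the turn, a rotation vector about the tool's x, y, z each as a share of 0.12 rad, from -1 to 1, then the shift along the tool's x, y, z each as a share of 40 mm, from -1 to 1, then the opening, from 0 (shut) to 1 (fully open). In form: wx wy wz x y z hand; .... A call has 1 to 10 rows; each row shifts and turns the commanded pose from where the row before left it, along the tool's axes as they then stand; what a row does not reach is not made up. A row lasts 1/12 s, in which the tool goes at most 41.7 mm and 7.16 degrees, less where a joint would pass 70% of its speed; a pose out of reach is approached as far as the arm can. A call with a number of a shift or a turn outside -1 to 1 is refused whole. A call with a gripper value outside its range is refused whole. The fingers move at their own pace and stop on an object; "squeeze" is the grip in N (left out, the last holds). Time passes only in rows, so rows that do not move let the fingers close. It gives the time, the measured TCP pose, the force, the opening and the grip force at its end, in the units of the state.
- r.get_state(): the state, without advancing time (a new reading comes with each control period).
- optics.snapshot(name): name is "scene" or "top"; returns the picture (400x640x3 uint8, red, green, blue); there is no depth.
- optics.camera_params(name): a dict with "fx", "fy", "cx", "cy" (pixels), "T" (4x4, takes a point from camera to world coordinates). Camera axes: x right, y up, looking along -z (the intrinsics and any distortion apply to the point x, -y, -z); pixel columns grow to the right and rows downward; lengths in mm; the calibration is good to about 2 mm. A picture is of the moment at which its call begins. camera_params takes no time and is no camera call.
- r.finish_job(): hands the job in; it is judged then, once.
The state is a dict: "clock": time; "joints": joint angles; "joint_vel": joint speeds; "effort": joint torques, N m; "tool_pos": TCP position; "tcp_rot": TCP orientation; "wrist_force": force on the tool from outside, world axes, zero at the start; "wrist_torque": the same for the moment, N m; "gripper_width": finger opening in mm; "finger_force": force on a finger pad.
Only numpy, scipy, OpenCV 4.12 (cv2) and the standard library are available. Lean on these libraries where they do the work, as an engineer would, in place of code of your own. Each camera call takes 0.05 s, during which the arm holds its last target. There are 200 camera calls.

### The job

Two open aluminium sample tins stand on the bench, and three slip-on lids lean on the sloping drying rack. Put on each tin the lid that fits it, pushed level and fully home over the rim, and leave the tins standing where they are. The remaining lid fits neither tin: leave it in the rack, and do not disturb the other things on the bench.

Things in the scene. Friction and masses are not known exactly. Their poses are not given: they have to be found in the camera images.
- tin_mid: open round aluminium tin with a grey set sample in its bottom, 47 mm outer diameter, 45 mm tall, about 180 g, loose on the bench; the outside narrows by 2 mm in radius over the top 8 mm as a lead-in. Origin: centre of its underside; z up. Its lid is lid_mid.
- tin_large: the same kind of tin, 57 mm outer diameter, 45 mm tall, about 180 g. Origin: centre of its underside; z up. Its lid is lid_large.
- lid_mid_center (a point): round aluminium slip-on lid, 54 mm outer, 50 inner diameter, 14 high, 12 deep inside, about 35 g. The point is on its axis in the plane of its open edge; z is the axis, out through the closed top; while it leans, x points up the rack's slope and y along the rack. Fully home, this point is 33 mm above the tin's underside.
- lid_large_center (a point): the same kind of lid, 64 mm outer and 60 mm inner diameter, 14 mm high, 12 mm deep inside; point and axes as for lid_mid_center, likewise 33 mm above the tin's underside when home.
- lid_small_center (a point): the same kind of lid, 44 mm outer diameter and 14 mm high, which fits neither tin; point and axes as for lid_mid_center. It stays in the rack.
- lid_rack: fixed grey plastic rack, 290 mm wide (its y), 75 deep, 52 high; board sloping 30 degrees, low edge to the robot. Origin: centre of underside; x to its high back, z up. Lids lie open side down at y = -95, 0, 95 mm in any order, tops facing up and to the robot, 30 degrees off vertical, on ribs 4 mm above the board, lowest edge on a 30 mm wide tab; their sides are free.
- vial: bystander: glass vial with white cap, 28 mm diameter, 59 mm tall, standing near the tins. Origin: centre of its underside.
- tape: bystander: roll of black tape, 58 mm diameter, 18 mm high, lying flat. Origin: centre of its underside.
- tee: bystander: small white tube tee-fitting, 36 x 61 x 12 mm, lying in front of the rack. Origin: centre of its underside.
There are look-alikes about, which are no part of the job. What is shaped like the part that bears lid_large_center but green or turquoise is not meant.

How it is judged (in metres and radians):
At the end, for the whole second after the job is handed in: Each tin stands upright on the bench within 30 mm of where it began, at rest, with its own lid on it: lid centred within 5 mm, level within 0.08 rad and down to within 2.5 mm of fully home. The small lid is within 20 mm of its place in the rack (z of lid_mid_center in the frame of tin_mid between 0.03 and 0.0355 m and horizontal distance between lid_mid_center and tin_mid below 0.005 m and angle between each of lid_mid_center, lid_large_center, tin_mid, tin_large's own z axis and vertical below 0.08 rad and z of lid_large_center in the frame of tin_large between 0.03 and 0.0355 m and horizontal distance between lid_large_center and tin_large below 0.005 m and height (world z) of each of tin_mid, tin_large below 0.004 m and distance of each of tin_mid, tin_large from where it was at the start of the episode below 0.03 m and distance of lid_small_center from where it was at the start of the episode below 0.02 m and linear speed of each of tin_mid, tin_large below 0.02 m/s); the robot touches nothing.
It fails at once if a tin is tipped over (angle between any of tin_mid, tin_large's own z axis and vertical above 0.7 rad).
It fails at once if the lid that fits neither tin is taken from its place in the rack (distance of lid_small_center from where it was at the start of the episode above 0.03 m).
It fails at once if the vial, the tape roll or the tee fitting is pushed more than 30 mm or the vial is knocked over (distance of any of vial, tape, tee from where it was at the start of the episode above 0.03 m or angle between vial's own z axis and vertical above 0.6 rad).
It also fails if it takes over 58 s, if anything falls off the work surface, if the arm or the gripper's body presses on something with over 40 N, if the wrist force passes 120 N, or if a joint passes its speed limit or range.

## Working session

There is one attempt and no reset: what is moved stays moved. The work goes in short steps, Python scripts to look and compute and a tool call to move; the robot and the scene stay as the last step left them, time stands still between calls to the robot, and variables do not carry over. Pictures are saved under pics/ and viewed, at most 10 in all, crops included, and the job is handed in when it is done.

Besides the shell and the picture viewer there is one more tool, called after "Call:" as name(argument=value, ...), one argument or row to a line, values as JSON. arm_command: Moves the arm, as the interface text tells. Its arguments: {"type":"object","properties":{"deltas":{"type":"string"},"squeeze":{"type":"number"}},"required":["deltas"]}

```bash
mkdir -p pics; python3 - <<'E'
from plant import r, optics
import cv2,numpy as np
for n in("scene","top"):
    im=optics.snapshot(n); cv2.imwrite(f"pics/{n}0.png",im[:,:,::-1]); p=optics.camera_params(n)
    print(n,{k:(np.round(v,4).tolist()) for k,v in p.items()})
s=r.get_state();print(s)
E
```

```text
scene {'fx': 397.2319, 'fy': 397.2319, 'cx': 316.0751, 'cy': 201.1747, 'T': [[0.9912, 0.1054, -0.0806, 379.7538], [-0.1327, 0.7911, -0.5972, -509.9403], [0.0008, 0.6026, 0.7981, 762.042], [0.0, 0.0, 0.0, 1.0]]}
top {'fx': 390.1471, 'fy': 390.1471, 'cx': 315.8962, 'cy': 196.9443, 'T': [[0.0211, 0.9911, -0.1317, 352.8775], [-0.999, 0.0261, 0.0361, 35.8454], [0.0393, 0.1308, 0.9906, 888.0324], [0.0, 0.0, 0.0, 1.0]]}
{'clock': 0.1, 'joints': array([-1.33047325e+00,  4.94152781e-01,  1.34604293e+00, -1.73387521e-05,
        1.30249355e+00, -9.55041892e-02]), 'joint_vel': array([ 0.00042651, -0.00192502, -0.00219621,  0.00044201,  0.00147885,
       -0.00016574]), 'effort': array([ 7.44712397e-04, -8.80240774e+01, -3.82545948e+01,  7.08351564e-02,
        4.81883017e-02, -3.17699812e-05]), 'tool_pos': array([ 205.87552601, -589.72983427,  177.48706774]), 'tcp_rot': array([ 9.85935065e-01,  1.67127937e-01, -4.80037721e-05, -5.46262914e-04]), 'wrist_force': array([ 1.11193132, -0.16984605,  0.19977251]), 'wrist_torque': array([-0.05348417,  0.02085093, -0.00394395]), 'finger_force': 0.0, 'gripper_width': 91.4962884136779}
```

View pics/scene0.png

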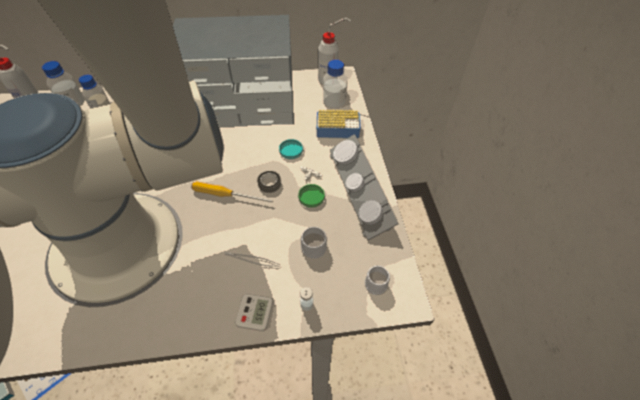

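View pics/top0.png

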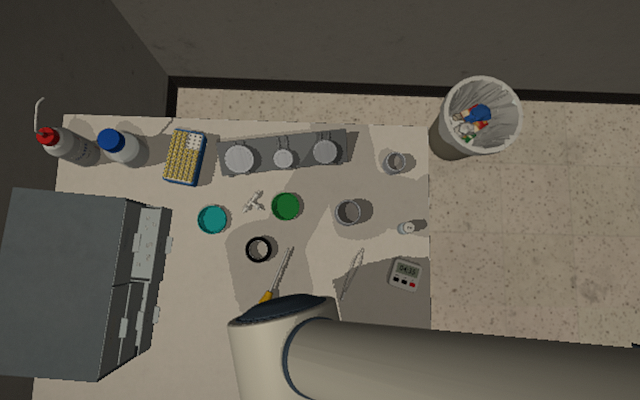

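Scene view: tins at (314,242) and (377,280), lids at (345,152), (354,182) and (371,212), tape at (269,181), tee at (311,174), vial at (306,298). Top view: rack lids at (240,158), (284,158) and (325,151), tins at (348,211) and (395,161). The green (286,206) and turquoise (212,219) discs are look-alikes. Of the rack lids, the largest grey one at (240,158) looks like lid_large, (325,151) like lid_mid and (284,158) like lid_small. I'll confirm this in an enlarged crop.

```bash
python3 - <<'E'
import cv2,numpy as np
a=cv2.imread("pics/top0.png")[120:240,210:420]; b=cv2.imread("pics/scene0.png")[130:300,290:410]
A=cv2.resize(a,None,fx=3.8,fy=3.8,interpolation=cv2.INTER_CUBIC); cv2.imwrite("pics/tc.png",A)
cv2.imwrite("pics/sc.png",cv2.resize(b,None,fx=3.5,fy=3.5,interpolation=cv2.INTER_CUBIC))
E
```

```text
(no output)
```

View pics/tc.png

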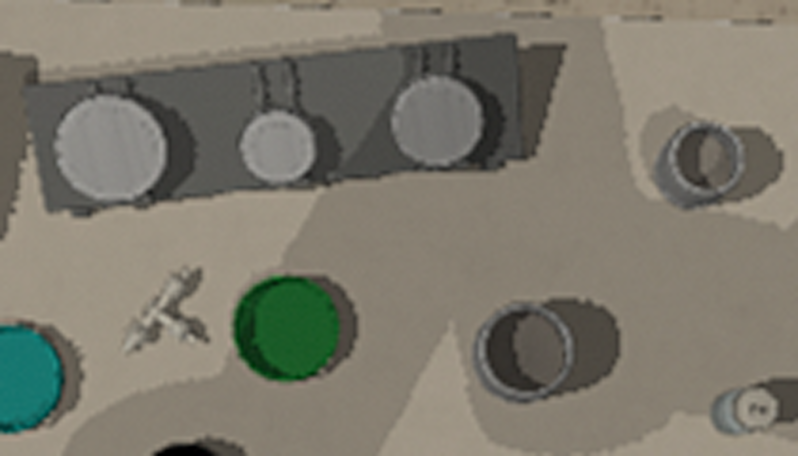

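View pics/sc.png

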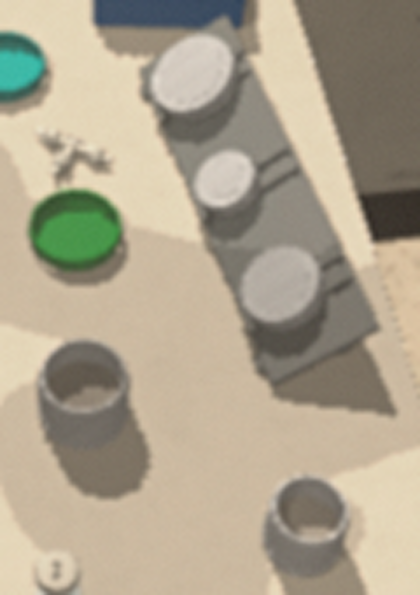

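The crops confirm it. lid_large is the biggest grey disc (top 239,159), small is in the middle (283,158), and mid is at (325,152). tin_large is at (348,212) and tin_mid at (395.5,161.5). Next I measure them by triangulating the two views.

```bash
cat > h.py <<'E'
import cv2,numpy as np
from plant import r,optics
P={n:optics.camera_params(n) for n in("scene","top")}
def ray(n,u,v):
    p=P[n];T=np.array(p["T"]);d=np.array([(u-p["cx"])/p["fx"],-(v-p["cy"])/p["fy"],-1]);d=T[:3,:3]@d
    return T[:3,3],d/np.linalg.norm(d)
def tri(a,b):
    o1,d1=ray("top",*a);o2,d2=ray("scene",*b)
    t=np.linalg.lstsq(np.c_[d1,-d2],o2-o1,rcond=None)[0];p,q=o1+t[0]*d1,o2+t[1]*d2
    return (p+q)/2,np.linalg.norm(p-q)
def plane(n,uv,z):
    o,d=ray(n,*uv);return o+d*(z-o[2])/d[2]
def disc(im,uv,w,off,K=6):
    """bright disc around seed: ellipse fit of flood region in enlarged crop"""
    x0,y0=int(uv[0])-w,int(uv[1])-w
    c=im[y0:y0+2*w+1,x0:x0+2*w+1].astype(np.float32).mean(2);c=cv2.resize(c,None,fx=K,fy=K,interpolation=cv2.INTER_CUBIC)
    s=np.median(c[K*w-6:K*w+12,K*w-6:K*w+12])
    m=(c>s-off).astype(np.uint8);m=cv2.morphologyEx(m,cv2.MORPH_OPEN,np.ones((2*K,2*K)))
    _,l=cv2.connectedComponents(m);m=(l==l[K*w,K*w]).astype(np.uint8)
    ct=max(cv2.findContours(m,cv2.RETR_EXTERNAL,cv2.CHAIN_APPROX_NONE)[0],key=len)
    e=cv2.fitEllipse(cv2.convexHull(ct));f=lambda q:(q+.5)/K-.5
    return (f(e[0][0])+x0,f(e[0][1])+y0),np.array(e[1])/K,e[2]
E
python3 - <<'E'
from h import *
t=cv2.imread("pics/top0.png");s=cv2.imread("pics/scene0.png")
for n,a,b,w in(("large",(239,159),(345,152),20),("small",(283,158),(354,182),14),("mid",(325,152),(370,211),17)):
    for off in(20,30):
        A=disc(t,a,w,off);B=disc(s,b,w,off);p,g=tri(A[0],B[0])
        print(n,off,np.round(A[0],1),A[1].round(1),np.round(B[0],1),B[1].round(1),p.round(1),round(g,1))
for nm,im,u,v,dx in(("T mid",t,395,161,14),("T lar",t,348,212,18),("S mid",s,378,274,14),("S lar",s,314,237,18)):
    g=im.mean(2).astype(int);print(nm,"row",g[v,u-dx:u+dx+1],"col",g[v-dx:v+dx+1,u])
E
```

```text
large 20 [238.7 158.9] [27.2 29.1] [344.5 150.4] [18.2 24.8] [544.5 176.4  43.6] 0.9
large 30 [238.7 158.9] [27.6 29.5] [344.5 150.4] [18.7 25.2] [544.5 176.5  43.7] 0.9
small 20 [282.8 158.4] [18.3 19.2] [353.7 180.7] [13.6 17.5] [549.8  80.2  38.5] 0.5
small 30 [282.8 158.4] [18.7 19.6] [353.7 180.7] [14.1 18. ] [549.7  80.2  38.5] 0.5
mid 20 [324.5 151.5] [23.6 23.9] [369.7 210.5] [19.6 23.8] [568.  -12.1  41.1] 0.2
mid 30 [324.4 151.4] [24.  24.5] [369.7 210.3] [20.3 24.6] [568.  -11.8  41.5] 0.3
T mid row [129 132 108  90  96 138 117  70  64  67  69  66  61  94 109 105 106 111
  95  88  77  83  89 108 103  89  91  92  93] col [144 145 148 150 128 107  82  48  56  80  96 103 110 110 109 109 108 113
 100  65  44  46  71 107  98  72  79 109 124]
T lar row [142 129 126 130 111  95 133 101  40  47  49  49  48  48  46  59  80  85
  84  82  83  83  85  84  86  87  88  90  76 110  93  64  70  72  70  71
  71] col [126 126 124 127 132 105  83  66  39  62  84  87  86  86  84  85  83  81
  84  82  80  81  81  87  66  41  45  45  50 106  97  62 107 129 126 126
 125]
S mid row [184 186 180 182 172 121  91  90  98 108 111 110 107 108 108 106 105 107
 106 106 110 108 105 110 150 182 187 194 200] col [181 181 182 180 182 178 153 118 108 113 112 111 107 106 108 108 109 108
 108 109 129 155 161 171 170 141 118 116 112]
S lar row [209 211 211 207 186 156 135 103  92  91  88  88  89  89  89  88  88  88
  87  87  89  86  87  88  88  88  90  98 107 119 137 163 180 182 180 183
 181] col [183 182 182 184 182 183 183 172 140 107 102 104 104 102  94  87  87  88
  87  86  88 106 127 130 129 129 131 147 151 118 106 104 105 107 106 108
 109]
```

```bash
python3 - <<'E'
from h import *
for n,a,b in(("mid",(395.3,161.1),(378.4,274.8)),("large",(347.6,211.3),(314,236.8))):
    p,g=tri(a,b);print(n,p.round(1),round(g,1),"z45 top",plane("top",a,45).round(1),"scene",plane("scene",b,45).round(1))
L={"large":(544.5,176.4,43.6),"mid":(568,-12,41.3)}
th=np.radians(8.5);ex=np.array([np.cos(th),np.sin(th),0]);z=np.array([0,0,1.])
nz=-np.sin(np.pi/6)*ex+np.cos(np.pi/6)*z
tz=-nz; ty=np.array([-np.sin(th),np.cos(th),0])
s=r.get_state()
from scipy.spatial.transform import Rotation as R
R0=R.from_quat(s["tcp_rot"]);print(R0.as_matrix().round(3))
for sg in(1,-1):
    M=np.c_[np.cross(sg*ty,tz),sg*ty,tz];rv=(R0.inv()*R.from_matrix(M)).as_rotvec();print(sg,M.round(3).tolist(),rv.round(3))
for k,p in L.items(): print(k,"open centre",(np.array(p)-14*nz).round(1))
print("nz",nz.round(3))
E
```

```text
mid [ 550.6 -170.5   43.4] 0.4 z45 top [ 550.  -170.1   45. ] scene [ 550.5 -171.2   45. ]
large [435.5 -65.   42.4] 0.0 z45 top [435.2 -64.6  45. ] scene [435.2 -66.5  45. ]
[[ 0.944  0.33  -0.   ]
 [ 0.33  -0.944  0.001]
 [ 0.    -0.001 -1.   ]]
1 [[-0.857, -0.148, 0.495], [-0.128, 0.989, 0.074], [-0.5, 0.0, -0.866]] [-0.766 -0.074 -2.859]
-1 [[0.857, 0.148, 0.495], [0.128, -0.989, 0.074], [0.5, -0.0, -0.866]] [-0.05   0.522  0.183]
large open centre [551.4 177.4  31.5]
mid open centre [574.9 -11.   29.2]
nz [-0.495 -0.074  0.866]
```

```bash
cat >> h.py <<'E'
from scipy.spatial.transform import Rotation as R
from scipy.linalg import logm
def frame(yaw,tilt):
    """tool frame: tilt from straight down toward rack +x, y along -rack y"""
    t=np.radians(yaw);ex=np.array([np.cos(t),np.sin(t),0])
    tz=np.sin(tilt)*ex-np.cos(tilt)*np.array([0,0,1.]);ty=np.array([np.sin(t),-np.cos(t),0])
    return np.c_[np.cross(ty,tz),ty,tz]
def plan(pos,M,N):
    s=r.get_state();A=np.eye(4);A[:3,:3]=R.from_quat(s["tcp_rot"]).as_matrix();A[:3,3]=s["tool_pos"]
    B=np.eye(4);B[:3,:3]=M;B[:3,3]=pos
    X=logm(np.linalg.inv(A)@B).real;w=np.array([X[2,1],X[0,2],X[1,0]])
    print("at",A[:3,3].round(1),"row x",N,":",(w/N/.12).round(3),(X[:3,3]/N/40).round(3),"F",s["wrist_force"].round(1),"w",s["gripper_width"].round(1),"q",s["joints"].round(2),"t",s["clock"])
NZ=-frame(8.5,np.pi/6)[:,2]
LM=np.array([574.9,-11,29.2]);LL=np.array([551.4,177.4,31.5]);TM=np.array([550.3,-170.5,0]);TL=np.array([435.3,-65.2,0])
E
python3 -c "
from h import *
plan(LM+90*NZ,frame(8.5,np.pi/6),20)"
```

```text
Traceback (most recent call last):
  File "h.py", line 34, in plan
    print("at",A[:3,3].round(1),"row x",N,":",(w/N/.12).round(3),(X[:3,3]/N/40).round(3),"F",s["wrist_force"].round(1),"w",s["gripper_width"].round(1),"q",s["joints"].round(2),"t",s["clock"])
                                                                                                                           ^^^^^^^^^^^^^^^^^^^^^^^^
AttributeError: 'float' object has no attribute 'round'
```

```bash
sed -i 's/s\["gripper_width"\].round(1)/round(s["gripper_width"],1)/' h.py
python3 -c "
from h import *
plan(LM+90*NZ,frame(8.5,np.pi/6),20)"
```

```text
at [ 205.9 -589.7  177.5] row x 20 : [-0.021  0.218  0.076] [ 0.531 -0.599  0.23 ] F [ 1.1 -0.2  0.2] w 91.5 q [-1.33  0.49  1.35 -0.    1.3  -0.1 ] t 0.1
```

Call:
arm_command(
  deltas="-0.021 0.218 0.076 0.531 -0.599 0.23 1;-0.021 0.218 0.076 0.531 -0.599 0.23 1;-0.021 0.218 0.076 0.531 -0.599 0.23 1;-0.021 0.218 0.076 0.531 -0.599 0.23 1;-0.021 0.218 0.076 0.531 -0.599 0.23 1;-0.021 0.218 0.076 0.531 -0.599 0.23 1;-0.021 0.218 0.076 0.531 -0.599 0.23 1;-0.021 0.218 0.076 0.531 -0.599 0.23 1",
)

```text
clock: 0.77
tool_pos: [316.6, -353.6, 118.7]
tcp_rot: [0.986, 0.13, 0.105, -0.008]
wrist_force: [1.4, 0.5, 0.4]
gripper_width: 91.1
finger_force: 0.0
```

```bash
python3 -c "
from h import *
plan(LM+90*NZ,frame(8.5,np.pi/6),12)"
```

```text
at [ 316.6 -353.6  118.7] row x 12 : [-0.02   0.217  0.076] [ 0.535 -0.596  0.226] F [1.4 0.5 0.4] w 91.1 q [-1.14  0.33  1.87  0.26  0.91  0.01] t 0.7667
```

Call:
arm_command(
  deltas="-0.02 0.217 0.076 0.535 -0.596 0.226 1;-0.02 0.217 0.076 0.535 -0.596 0.226 1;-0.02 0.217 0.076 0.535 -0.596 0.226 1;-0.02 0.217 0.076 0.535 -0.596 0.226 1;-0.02 0.217 0.076 0.535 -0.596 0.226 1;-0.02 0.217 0.076 0.535 -0.596 0.226 1;-0.02 0.217 0.076 0.535 -0.596 0.226 1;-0.02 0.217 0.076 0.535 -0.596 0.226 1;-0.02 0.217 0.076 0.535 -0.596 0.226 1;-0.02 0.217 0.076 0.535 -0.596 0.226 1",
)

```text
clock: 1.6
tool_pos: [490.5, -71.3, 99.7]
tcp_rot: [0.969, 0.081, 0.233, -0.017]
wrist_force: [1.1, 0.6, -0.7]
gripper_width: 91.3
finger_force: 0.0
```

Call:
arm_command(
  deltas="-0.02 0.217 0.076 0.535 -0.596 0.226 1;-0.02 0.217 0.076 0.535 -0.596 0.226 1;0 0 0 0 0 0 1;0 0 0 0 0 0 1;0 0 0 0 0 0 1",
)

```text
clock: 2.02
tool_pos: [527.8, -18.0, 103.4]
tcp_rot: [0.963, 0.072, 0.258, -0.019]
wrist_force: [-0.4, -0.7, 0.1]
gripper_width: 90.7
finger_force: 0.0
```

```bash
python3 -c "
from h import *
plan(LM+30*NZ,frame(8.5,np.pi/6),4)"
```

```text
at [527.8 -18.  103.4] row x 4 : [-0.001  0.002  0.003] [0.026 0.    0.363] F [-0.4 -0.7  0.1] w 90.7 q [-0.32  0.34  2.16  0.96  0.28  0.22] t 2.0167
```

Call:
arm_command(
  deltas="0 0 0 0.026 0 0.363 1;0 0 0 0.026 0 0.363 1;0 0 0 0.026 0 0.363 1;0 0 0 0.026 0 0.363 1;0 0 0 0 0 0 1;0 0 0 0 0 0 1",
)

```text
clock: 2.52
tool_pos: [559.9, -14.2, 54.9]
tcp_rot: [0.963, 0.071, 0.257, -0.019]
wrist_force: [-0.3, -0.1, 0.1]
gripper_width: 91.2
finger_force: 0.0
```

```bash
python3 -c "
from h import *
plan(LM+2*NZ,frame(8.5,np.pi/6),4)
import cv2
im=optics.snapshot('scene');im2=optics.snapshot('top')
a=cv2.resize(im[120:270,280:430],None,fx=2.6,fy=2.6,interpolation=2);b=cv2.resize(im2[90:240,240:390],None,fx=2.6,fy=2.6,interpolation=2)
cv2.imwrite('pics/g1.png',np.hstack([a,b])[:,:,::-1])"
```

```text
at [559.9 -14.2  54.9] row x 4 : [-0.     0.003 -0.002] [ 0.003 -0.006  0.175] F [-0.3 -0.1  0.1] w 91.2 q [-0.28  0.49  2.14  1.41  0.21 -0.21] t 2.5167
```

View pics/g1.png

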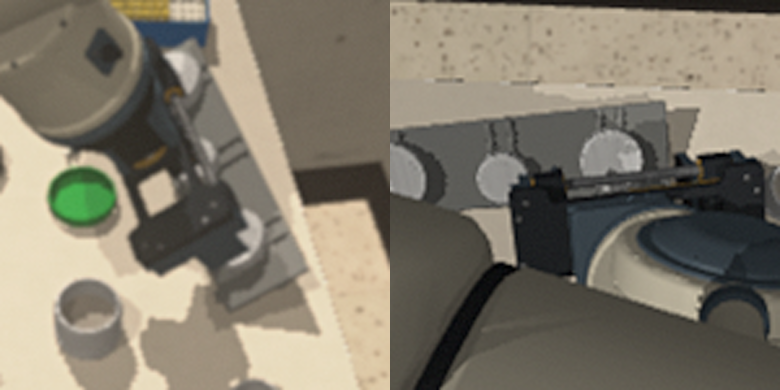

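The gripper hangs symmetrically over lid_mid (scene crop 240,240; top crop 612,155). I'm descending onto it.

Call:
arm_command(
  deltas="0 0 0 0.003 -0.006 0.175 1;0 0 0 0.003 -0.006 0.175 1;0 0 0 0.003 -0.006 0.175 1;0 0 0 0.003 -0.006 0.175 1;0 0 0 0 0 0 1;0 0 0 0 0 0 1",
)

```text
clock: 3.12
tool_pos: [574.2, -10.3, 31.9]
tcp_rot: [0.963, 0.072, 0.258, -0.019]
wrist_force: [-0.4, -0.3, -0.3]
gripper_width: 91.3
finger_force: 0.0
```

Call:
arm_command(
  deltas="0 0 0 0 0 0 0.3;0 0 0 0 0 0 0.3;0 0 0 0 0 0 0.3;0 0 0 0 0 0 0.3;0 0 0 0 0 0 0.3;0 0 0 0 0 0 0.3",
  squeeze=12,
)

```text
clock: 3.62
tool_pos: [574.5, -10.1, 31.4]
tcp_rot: [0.963, 0.072, 0.258, -0.019]
wrist_force: [0.2, -0.7, 0.0]
gripper_width: 53.9
finger_force: 0.0
```

```bash
python3 -c "
from h import *
plan(LM+2*NZ,frame(8.5,np.pi/6),4)"
```

```text
at [574.5 -10.1  31.4] row x 4 : [-0.001  0.     0.002] [-0.005  0.006  0.   ] F [ 0.2 -0.7  0. ] w 53.9 q [-0.26  0.55  2.13  1.69  0.2  -0.48] t 3.6167
```

Call:
arm_command(
  deltas="0 0 0 0 0 0 0.3;0 0 0 0 0 0 0.3;0 0 0 0 0 0 0.3;0 0 0 0 0 0 0.3",
  squeeze=20,
)

```text
clock: 3.95
tool_pos: [574.5, -10.1, 31.3]
tcp_rot: [0.963, 0.072, 0.258, -0.019]
wrist_force: [-0.3, 0.1, 1.2]
gripper_width: 28.6
finger_force: 0.0
```

Call:
arm_command(
  deltas="0 0 0 0 0 -0.2 0.3;0 0 0 0 0 -0.4 0.3;0 0 0 0 0 -0.5 0.3;0 0 0 0 0 -0.6 0.3;0 0 0 0 0 -0.6 0.3;0 0 0 0 0 -0.2 0.3;0 0 0 0 0 0 0.3",
)

```text
clock: 4.53
tool_pos: [528.7, -16.8, 114.0]
tcp_rot: [0.963, 0.072, 0.26, -0.019]
wrist_force: [-0.5, -0.6, 0.1]
gripper_width: 27.5
finger_force: 0.0
```

```bash
python3 -c "
from h import *
plan(TM+[0,0,95],frame(8.5,0),10)
plan(TM+[0,0,95],frame(-15,0),10)"
```

```text
at [528.7 -16.8 114. ] row x 10 : [-0.    -0.439  0.001] [-0.016  0.388  0.045] F [-0.5 -0.6  0.1] w 27.5 q [-0.31  0.32  2.15  0.87  0.3   0.31] t 4.5333
at [528.7 -16.8 114. ] row x 10 : [-0.09  -0.433  0.335] [0.063 0.385 0.06 ] F [-0.5 -0.6  0.1] w 27.5 q [-0.31  0.32  2.15  0.87  0.3   0.31] t 4.5333
```

The width of 28.6 mm means the grasp missed, so I'm looking again.

```bash
python3 -c "
from h import *
im=optics.snapshot('scene');im2=optics.snapshot('top')
a=cv2.resize(im[120:270,280:430],None,fx=2.6,fy=2.6,interpolation=2);b=cv2.resize(im2[90:240,240:390],None,fx=2.6,fy=2.6,interpolation=2)
cv2.imwrite('pics/g2.png',np.hstack([a,b])[:,:,::-1])"
```

```text
(no output)
```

View pics/g2.png

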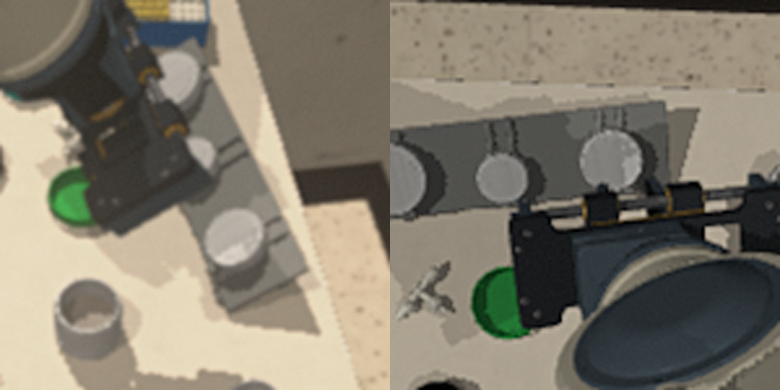

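```bash
cat >> h.py <<'E'
def proj(n,p):
    c=P[n];q=np.linalg.inv(np.array(c["T"]))@np.r_[p,1];return np.array([c["cx"]-c["fx"]*q[0]/q[2],c["cy"]+c["fy"]*q[1]/q[2]])
E
python3 -c "
from h import *
s=r.get_state();p=s['tool_pos'];M=R.from_quat(s['tcp_rot']).as_matrix()
for n,(x0,y0,o) in dict(scene=(280,120,0),top=(240,90,390)).items():
  for nm,q in dict(tip=p,f1=p+14*M[:,1],f2=p-14*M[:,1],b1=p+14*M[:,1]-79*M[:,2],b2=p-14*M[:,1]-79*M[:,2],c=p-79*M[:,2]-89*M[:,1],d=p-79*M[:,2]+89*M[:,1]).items():
    u=proj(n,q);print(n,nm,((u-[x0,y0])*2.6+[o,0]).round(0))
"
python3 - <<'E'
import sys;sys.path.insert(0,'.')
from h import *
t=optics.snapshot("top")[:,:,::-1];s=optics.snapshot("scene")[:,:,::-1]
for n,a,b,w in(("mid",(325,152),(370,211),17),("small",(283,158),(354,182),14)):
    A=disc(t,a,w,25);B=disc(s,b,w,25);p,g=tri(A[0],B[0]);print(n,np.round(A[0],1),A[1].round(1),np.round(B[0],1),B[1].round(1),p.round(1),round(g,1))
E
```

```text
scene tip [197. 193.]
scene f1 [203. 206.]
scene f2 [191. 180.]
scene b1 [160. 162.]
scene b2 [148. 134.]
scene c [118.  65.]
scene d [194. 242.]
top tip [620. 186.]
top f1 [638. 184.]
top f2 [603. 188.]
top b1 [654. 217.]
top b2 [615. 221.]
top c [510. 234.]
top d [758. 204.]
mid [324.6 151.5] [23.8 24.1] [369.8 210.7] [19.8 24.4] [568.2 -12.2  40.4] 0.2Traceback (most recent call last):
  File "<stdin>", line 5, in <module>
  File "h.py", line 21, in disc
    e=cv2.fitEllipse(cv2.convexHull(ct));f=lambda q:(q+.5)/K-.5
cv2.error: OpenCV(4.12.0) /io/opencv/modules/imgproc/src/shapedescr.cpp:361: error: (-201:Incorrect size of input array) There should be at least 5 points to fit the ellipse in function 'fitEllipseNoDirect'
```

The lid is undisturbed and the fingers closed freely, so they must have passed over it. I'll do a careful touch test with the fingers nearly closed to find the real tip depth.

```bash
python3 -c "
from h import *
plan(LM+26*NZ,frame(8.5,np.pi/6),4)"
```

```text
at [529.1 -16.5 111.7] row x 4 : [-0.004 -0.001  0.001] [-0.008  0.009  0.428] F [-0.4 -0.4 -0.9] w 27.6 q [-0.31  0.32  2.15  0.88  0.3   0.31] t 4.7333
```

Call:
arm_command(
  deltas="0 0 0 -0.008 0.009 0.428 0.3;0 0 0 -0.008 0.009 0.428 0.3;0 0 0 -0.008 0.009 0.428 0.3;0 0 0 -0.008 0.009 0.428 0.3;0 0 0 0 0 0 0.3;0 0 0 0 0 0 0.3",
)

```text
clock: 5.23
tool_pos: [561.2, -12.6, 51.0]
tcp_rot: [0.963, 0.072, 0.257, -0.021]
wrist_force: [-0.3, 0.4, -0.3]
gripper_width: 27.4
finger_force: 0.0
```

Call:
arm_command(
  deltas="0 0 0 0 0 0.04 0.3;0 0 0 0 0 0.04 0.3;0 0 0 0 0 0.04 0.3;0 0 0 0 0 0.04 0.3;0 0 0 0 0 0.04 0.3;0 0 0 0 0 0 0.3",
)

```text
clock: 5.73
tool_pos: [566.0, -12.4, 45.5]
tcp_rot: [0.963, 0.072, 0.259, -0.02]
wrist_force: [-0.1, -0.4, -0.2]
gripper_width: 27.6
finger_force: 0.0
```

```bash
python3 -c "
from h import *
plan(LM+2*NZ,frame(8.5,np.pi/6),10);print((r.get_state()['tool_pos']-LM)@NZ)"
```

```text
at [566.  -12.4  45.5] row x 10 : [-0.001 -0.001  0.001] [-0.001 -0.     0.042] F [-0.1 -0.4 -0.2] w 27.6 q [-0.27  0.51  2.14  1.54  0.21 -0.34] t 5.7333
18.632796259238095
```

Call:
arm_command(
  deltas="0 0 0 0 0 0.04 0.3;0 0 0 0 0 0.04 0.3;0 0 0 0 0 0.04 0.3;0 0 0 0 0 0 0.3",
)

```text
clock: 6.07
tool_pos: [568.4, -12.0, 41.1]
tcp_rot: [0.963, 0.072, 0.258, -0.02]
wrist_force: [0.1, 0.3, -0.9]
gripper_width: 27.3
finger_force: 0.0
```

Call:
arm_command(
  deltas="0 0 0 0 0 0.03 0.3;0 0 0 0 0 0.03 0.3;0 0 0 0 0 0 0.3",
)

```text
clock: 6.32
tool_pos: [569.5, -11.8, 39.1]
tcp_rot: [0.963, 0.072, 0.259, -0.02]
wrist_force: [-0.3, -0.4, 0.0]
gripper_width: 27.2
finger_force: 0.0
```

Call:
arm_command(
  deltas="0 0 0 0 0 0.04 0.3;0 0 0 0 0 0.04 0.3;0 0 0 0 0 0 0.3",
)

```text
clock: 6.57
tool_pos: [571.2, -11.6, 36.3]
tcp_rot: [0.963, 0.072, 0.259, -0.02]
wrist_force: [-0.4, -1.0, -0.3]
gripper_width: 27.3
finger_force: 0.0
```

Call:
arm_command(
  deltas="0 0 0 0 0 0.04 0.3;0 0 0 0 0 0.04 0.3;0 0 0 0 0 0 0.3",
)

```text
clock: 6.82
tool_pos: [572.7, -11.4, 33.5]
tcp_rot: [0.963, 0.072, 0.259, -0.02]
wrist_force: [-0.2, -0.5, -0.3]
gripper_width: 27.4
finger_force: 0.0
```

Call:
arm_command(
  deltas="0 0 0 0 0 0.04 0.3;0 0 0 0 0 0.04 0.3;0 0 0 0 0 0 0.3",
)

```text
clock: 7.07
tool_pos: [574.3, -11.1, 30.7]
tcp_rot: [0.963, 0.072, 0.259, -0.02]
wrist_force: [0.2, 0.3, 0.3]
gripper_width: 27.3
finger_force: 0.0
```

```bash
python3 -c "
from h import *
plan(LM+2*NZ,frame(8.5,np.pi/6),10);print((r.get_state()['tool_pos']-LM)@NZ)
im=optics.snapshot('scene');im2=optics.snapshot('top')
a=cv2.resize(im[140:250,300:410],None,fx=3.6,fy=3.6,interpolation=2);b=cv2.resize(im2[110:220,270:380],None,fx=3.6,fy=3.6,interpolation=2)
cv2.imwrite('pics/g3.png',np.hstack([a,b])[:,:,::-1])"
```

```text
at [574.3 -11.1  30.7] row x 10 : [-0.001 -0.001  0.001] [-0.001 -0.    -0.001] F [0.2 0.3 0.3] w 27.3 q [-0.26  0.55  2.13  1.7   0.2  -0.5 ] t 7.0667
1.616655556773885
```

View pics/g3.png

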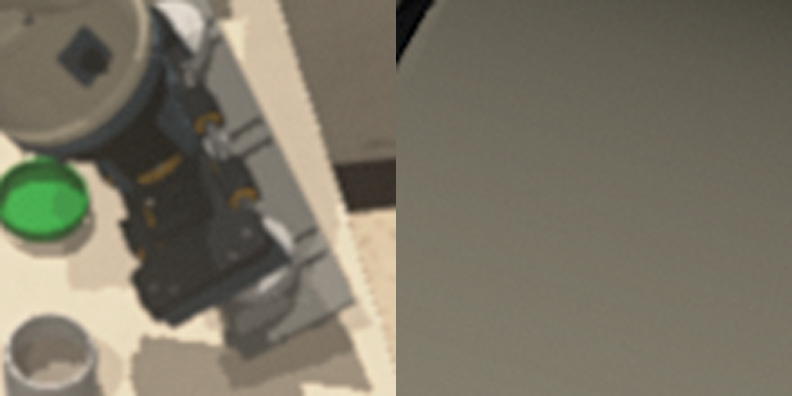

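```bash
python3 -c "
from h import *
s=r.get_state();p=s['tool_pos'];M=R.from_quat(s['tcp_rot']).as_matrix()
f=lambda x,y,z:((proj('scene',p+M@np.array([x,y,z]))-[300,140])*3.6).round(0)
print('tip',f(0,0,0))
for z in(-79,-120,-160):print(z,[f(x,y,z) for x in(-38,38) for y in(89,-89)])
print('finger backs at body',f(0,27,-79),f(0,-27,-79),f(16,27,0),f(16,-27,0))
print('lidtop',((proj('scene',LM+14*NZ)-[300,140])*3.6).round(0))
"
```

```text
tip [259. 261.]
-79 [array([204., 365.]), array([108., 130.]), array([325., 299.]), array([212.,  67.])]
-120 [array([173., 339.]), array([78., 99.]), array([298., 270.]), array([185.,  33.])]
-160 [array([141., 312.]), array([45., 67.]), array([270., 239.]), array([156.,  -3.])]
finger backs at body [224. 244.] [193. 174.] [297. 283.] [265. 215.]
lidtop [251. 253.]
```

The tip is clearly not where I believe it is. I'll back off and turn the tool so the scene camera sees the bare fingers, then compare the seen tips with the reported pose.

```bash
python3 -c "
from h import *
print(P['scene']['T'],P['top']['T'])
plan(np.array([440,-40,190.]),frame(8.5,np.pi/6),10)
plan(np.array([440,-40,190.]),frame(-80,.4),20)
"
```

```text
[[ 9.91159761e-01  1.05400796e-01 -8.05791581e-02  3.79753832e+02]
 [-1.32671354e-01  7.91062014e-01 -5.97176022e-01 -5.09940324e+02]
 [ 8.00282931e-04  6.02587389e-01  7.98052503e-01  7.62042034e+02]
 [ 0.00000000e+00  0.00000000e+00  0.00000000e+00  1.00000000e+00]] [[ 2.10856989e-02  9.91069505e-01 -1.31668637e-01  3.52877483e+02]
 [-9.99006848e-01  2.60564667e-02  3.61438536e-02  3.58454197e+01]
 [ 3.92518905e-02  1.30775751e-01  9.90634641e-01  8.88032364e+02]
 [ 0.00000000e+00  0.00000000e+00  0.00000000e+00  1.00000000e+00]]
at [574.2 -11.1  30.8] row x 10 : [-0.001 -0.001  0.001] [-0.097  0.021 -0.516] F [ 0.2 -0.3 -0.6] w 27.8 q [-0.26  0.55  2.13  1.7   0.2  -0.49] t 7.1667
at [574.2 -11.1  30.8] row x 20 : [-0.288 -0.041  0.577] [-0.024  0.134 -0.237] F [ 0.2 -0.3 -0.6] w 27.8 q [-0.26  0.55  2.13  1.7   0.2  -0.49] t 7.1667
```

Call:
arm_command(
  deltas="0 0 0 0 0 -0.3 0.3;0 0 0 0 0 -0.5 0.3;0 0 0 0 0 -0.6 0.3;0 0 0 0 0 -0.7 0.3;0 0 0 0 0 -0.7 0.3;0 0 0 0 0 -0.7 0.3;0 0 0 0 0 -0.7 0.3;0 0 0 0 0 -0.3 0.3",
)

```text
clock: 7.83
tool_pos: [493.0, -23.1, 175.2]
tcp_rot: [0.963, 0.073, 0.26, -0.021]
wrist_force: [0.0, 0.2, -0.6]
gripper_width: 27.1
finger_force: 0.0
```

```bash
python3 -c "
from h import *
plan(np.array([440,-60,190.]),frame(-80,.4),20)
"
```

```text
at [493.  -23.1 175.2] row x 20 : [-0.289 -0.042  0.577] [-0.018  0.084 -0.031] F [ 0.   0.2 -0.6] w 27.1 q [-0.37  0.13  2.14  0.59  0.48  0.57] t 7.8333
```

Call:
arm_command(
  deltas="-0.578 -0.084 1 -0.036 0.168 -0.062 0.3;-0.578 -0.084 1 -0.036 0.168 -0.062 0.3;-0.578 -0.084 1 -0.036 0.168 -0.062 0.3;-0.578 -0.084 1 -0.036 0.168 -0.062 0.3;-0.578 -0.084 1 -0.036 0.168 -0.062 0.3;-0.578 -0.084 1 -0.036 0.168 -0.062 0.3;-0.578 -0.084 1 -0.036 0.168 -0.062 0.3;-0.578 -0.084 1 -0.036 0.168 -0.062 0.3;-0.578 -0.084 1 -0.036 0.168 -0.062 0.3;-0.578 -0.084 1 -0.036 0.168 -0.062 0.3",
)

```text
clock: 8.67
tool_pos: [467.9, -53.7, 174.8]
tcp_rot: [0.941, -0.259, 0.209, 0.068]
wrist_force: [-0.2, 0.1, -0.4]
gripper_width: 27.2
finger_force: 0.0
```

Call:
arm_command(
  deltas="0 0 0.7 0 0 0 0.3;0 0 0.7 0 0 0 0.3;0 0 0 0 0 0 0.3;0 0 0 0 0 0 0.3",
)

```text
clock: 9.0
tool_pos: [468.2, -53.1, 174.5]
tcp_rot: [0.917, -0.334, 0.214, 0.049]
wrist_force: [0.8, -0.0, 0.2]
gripper_width: 27.4
finger_force: 0.0
```

```bash
python3 -c "
from h import *
plan(np.array([440,-60,190.]),frame(-80,.4),10)
s=r.get_state();p=s['tool_pos'];M=R.from_quat(s['tcp_rot']).as_matrix();print(M.round(2))
im=np.ascontiguousarray(optics.snapshot('scene')[:,:,::-1])
c=proj('scene',p);x0,y0=int(c[0])-100,max(int(c[1])-80,0);b=cv2.resize(im[y0:y0+150,x0:x0+200],None,fx=4,fy=4,interpolation=2)
f=lambda x,y,z:((proj('scene',p+M@np.array([x,y,z]))-[x0,y0])*4).round(0)
print(x0,y0,[ (k,f(*k)) for k in((0,0,0),(0,14,0),(0,-14,0),(16,27,0),(16,-27,0),(38,89,-79),(38,-89,-79))])
cv2.imwrite('pics/g4.png',b)"
```

```text
at [468.2 -53.1 174.5] row x 10 : [-0.279 -0.016  0.523] [-0.003  0.07  -0.046] F [ 0.8 -0.   0.2] w 27.4 q [-0.07  0.14  2.06 -0.39  0.58  2.49] t 9.0
[[ 0.69 -0.63  0.36]
 [-0.59 -0.77 -0.23]
 [ 0.42 -0.05 -0.9 ]]
230 112 [((0, 0, 0), array([401., 321.])), ((0, 14, 0), array([386., 342.])), ((0, -14, 0), array([416., 301.])), ((16, 27, 0), array([398., 367.])), ((16, -27, 0), array([456., 286.])), ((38, 89, -79), array([290., 349.])), ((38, -89, -79), array([503.,  71.]))]
```

View pics/g4.png

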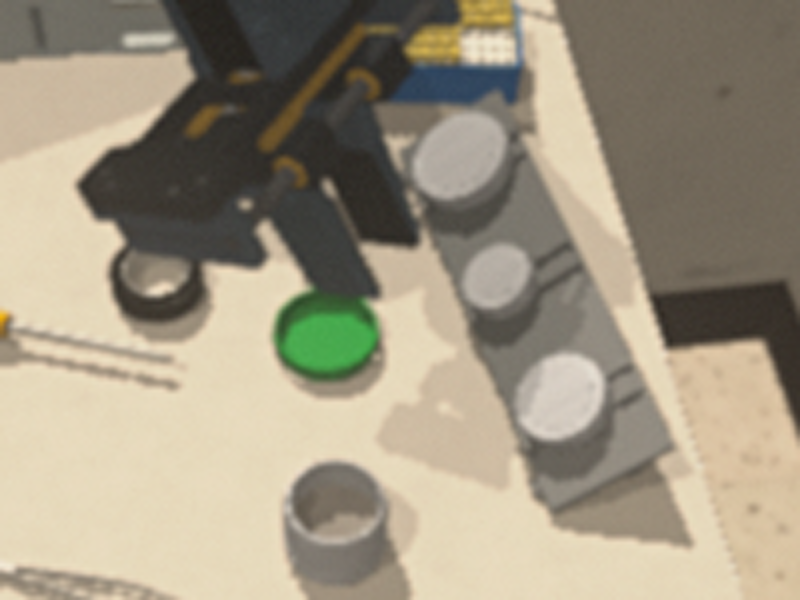

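Fingertips are seen at about (352,295) and (392,240) in the crop, centre (372,267), while the reported TCP projects to (401,321). So the tips are really farther back or higher than reported. I'll quantify that.

```bash
python3 -c "
from h import *
s=r.get_state();p=s['tool_pos'];M=R.from_quat(s['tcp_rot']).as_matrix()
f=lambda q:((proj('scene',q)-[230,112])*4).round(0)
for d in(0,10,20,30,40,50):
  q=p-d*M[:,2];print(d,'toolz',f(q),'worldz',f(p+[0,0,d]),'corners',f(q+M@[16,13.7,0]),f(q+M@[-16,13.7,0]),f(q+M@[16,-13.7,0]),f(q+M@[16,-27,0]),f(q+M@[16,27,0]))
"
```

```text
0 toolz [401. 321.] worldz [401. 321.] corners [413. 347.] [360. 337.] [442. 305.] [456. 286.] [398. 367.]
10 toolz [393. 306.] worldz [401. 308.] corners [405. 331.] [352. 323.] [435. 290.] [449. 271.] [390. 352.]
20 toolz [385. 291.] worldz [402. 295.] corners [397. 316.] [343. 307.] [427. 275.] [442. 255.] [382. 337.]
30 toolz [377. 275.] worldz [403. 281.] corners [389. 300.] [335. 292.] [419. 259.] [434. 239.] [374. 321.]
40 toolz [369. 260.] worldz [403. 266.] corners [381. 284.] [327. 276.] [412. 243.] [426. 223.] [365. 305.]
50 toolz [361. 244.] worldz [404. 252.] corners [372. 268.] [318. 261.] [404. 226.] [418. 207.] [356. 289.]
```

The offset matches a shift of about 40 mm along the tool axis: a far-finger corner is predicted at (412,243) and seen at (418,243). World z does not match. I'll plan with D=40, reopen, and try again slowly while watching force and width.

```bash
sed -i 's/B\[:3,3\]=pos$/B[:3,3]=pos+D*M[:,2]/; s/^def plan/D=40\ndef plan/' h.py; python3 -c "
from h import *
plan(LM+70*NZ,frame(8.5,np.pi/6),16)
"
```

```text
at [468.2 -53.2 174.5] row x 16 : [ 0.179  0.03  -0.397] [ 0.022 -0.094  0.226] F [ 0.2  0.5 -0.1] w 27.2 q [-0.07  0.14  2.06 -0.39  0.58  2.49] t 9.05
```

Call:
arm_command(
  deltas="0.179 0.03 -0.397 0.022 -0.094 0.226 1;0.179 0.03 -0.397 0.022 -0.094 0.226 1;0.179 0.03 -0.397 0.022 -0.094 0.226 1;0.179 0.03 -0.397 0.022 -0.094 0.226 1;0.179 0.03 -0.397 0.022 -0.094 0.226 1;0.179 0.03 -0.397 0.022 -0.094 0.226 1;0.179 0.03 -0.397 0.022 -0.094 0.226 1;0.179 0.03 -0.397 0.022 -0.094 0.226 1;0.179 0.03 -0.397 0.022 -0.094 0.226 1;0.179 0.03 -0.397 0.022 -0.094 0.226 1",
)

```text
clock: 9.88
tool_pos: [527.0, -38.6, 102.2]
tcp_rot: [0.965, -0.093, 0.245, 0.008]
wrist_force: [-0.4, 0.6, 0.3]
gripper_width: 90.0
finger_force: 0.0
```

Call:
arm_command(
  deltas="0.179 0.03 -0.397 0.022 -0.094 0.226 1;0.179 0.03 -0.397 0.022 -0.094 0.226 1;0.179 0.03 -0.397 0.022 -0.094 0.226 1;0.179 0.03 -0.397 0.022 -0.094 0.226 1;0.179 0.03 -0.397 0.022 -0.094 0.226 1;0.179 0.03 -0.397 0.022 -0.094 0.226 1;0 0 0 0 0 0 1;0 0 0 0 0 0 1",
)

```text
clock: 10.55
tool_pos: [546.7, -23.6, 73.5]
tcp_rot: [0.968, 0.003, 0.251, -0.011]
wrist_force: [-0.7, -0.5, -0.3]
gripper_width: 91.3
finger_force: 0.0
```

```bash
python3 -c "
from h import *
plan(LM+22*NZ,frame(8.5,np.pi/6),6)
"
```

```text
at [546.7 -23.6  73.5] row x 6 : [ 0.069  0.019 -0.179] [ 0.015 -0.043  0.296] F [-0.7 -0.5 -0.3] w 91.3 q [-0.26  0.43  2.15  1.08  0.17  0.27] t 10.55
```

Call:
arm_command(
  deltas="0.069 0.019 -0.179 0.015 -0.043 0.15 1;0.069 0.019 -0.179 0.015 -0.043 0.15 1;0.069 0.019 -0.179 0.015 -0.043 0.15 1;0.069 0.019 -0.179 0.015 -0.043 0.15 1;0.069 0.019 -0.179 0.015 -0.043 0.15 1;0.069 0.019 -0.179 0.015 -0.043 0.15 1;0 0 0 0 0 0 1;0 0 0 0 0 0 1",
)

```text
clock: 11.22
tool_pos: [566.6, -11.1, 44.4]
tcp_rot: [0.963, 0.071, 0.258, -0.019]
wrist_force: [-0.3, 0.4, 0.1]
gripper_width: 91.6
finger_force: 0.0
```

```bash
python3 -c "
from h import *
plan(LM+20*NZ,frame(8.5,np.pi/6),6)
"
```

```text
at [566.6 -11.1  44.4] row x 6 : [-0.001 -0.    -0.001] [-0.002  0.005  0.155] F [-0.3  0.4  0.1] w 91.6 q [-0.27  0.52  2.13  1.55  0.2  -0.34] t 11.2167
```

Call:
arm_command(
  deltas="0 0 0 -0.002 0.005 0.155 1;0 0 0 -0.002 0.005 0.155 1;0 0 0 -0.002 0.005 0.155 1;0 0 0 -0.002 0.005 0.155 1;0 0 0 -0.002 0.005 0.155 1;0 0 0 -0.002 0.005 0.155 1;0 0 0 0 0 0 1",
)

```text
clock: 11.8
tool_pos: [585.2, -9.4, 11.7]
tcp_rot: [0.963, 0.072, 0.258, -0.02]
wrist_force: [-0.1, 1.0, -0.7]
gripper_width: 91.2
finger_force: 0.0
```

Call:
arm_command(
  deltas="0 0 0 0 0 0.06 1;0 0 0 0 0 0.06 1;0 0 0 0 0 0.06 1;0 0 0 0 0 0.06 1;0 0 0 0 0 0 1",
)

```text
clock: 12.22
tool_pos: [590.1, -8.8, 3.4]
tcp_rot: [0.963, 0.072, 0.259, -0.019]
wrist_force: [-0.9, -0.3, 0.3]
gripper_width: 91.1
finger_force: 0.0
```

```bash
python3 -c "
from h import *
plan(LM+2*NZ,frame(8.5,np.pi/6),6)
"
```

```text
at [590.1  -8.8   3.4] row x 6 : [-0.001 -0.001  0.001] [-0.002 -0.     0.033] F [-0.9 -0.3  0.3] w 91.1 q [-0.24  0.63  2.11  1.97  0.21 -0.75] t 12.2167
```

Call:
arm_command(
  deltas="0 0 0 0 0 0.05 1;0 0 0 0 0 0.05 1;0 0 0 0 0 0 1",
)

```text
clock: 12.47
tool_pos: [592.0, -8.5, -0.2]
tcp_rot: [0.963, 0.072, 0.258, -0.019]
wrist_force: [0.1, 0.6, -0.2]
gripper_width: 91.7
finger_force: 0.0
```

Call:
arm_command(
  deltas="0 0 0 0 0 0.04 1;0 0 0 0 0 0.04 1;0 0 0 0 0 0 1",
)

```text
clock: 12.72
tool_pos: [593.6, -8.3, -2.9]
tcp_rot: [0.963, 0.072, 0.259, -0.019]
wrist_force: [0.7, 0.6, -0.6]
gripper_width: 91.3
finger_force: 0.0
```

Call:
arm_command(
  deltas="0 0 0 0 0 0 0.4;0 0 0 0 0 0 0.4;0 0 0 0 0 0 0.4;0 0 0 0 0 0 0.4;0 0 0 0 0 0 0.4;0 0 0 0 0 0 0.4;0 0 0 0 0 0 0.4;0 0 0 0 0 0 0.4;0 0 0 0 0 0 0.4;0 0 0 0 0 0 0.4",
  squeeze=15,
)

```text
clock: 13.55
tool_pos: [593.5, -8.3, -2.6]
tcp_rot: [0.963, 0.072, 0.259, -0.019]
wrist_force: [-0.3, -0.7, 0.9]
gripper_width: 54.0
finger_force: 15.0
```

Gripped: width 54.0 mm, which is lid_mid, at 15 N. I'm lifting now.

Call:
arm_command(
  deltas="0 0 0 0 0 -0.1 0.4;0 0 0 0 0 -0.2 0.4;0 0 0 0 0 -0.4 0.4;0 0 0 0 0 -0.5 0.4;0 0 0 0 0 -0.5 0.4;0 0 0 0 0 -0.5 0.4;0 0 0 0 0 -0.3 0.4;0 0 0 0 0 -0.1 0.4",
  squeeze=20,
)

```text
clock: 14.22
tool_pos: [544.0, -15.6, 84.6]
tcp_rot: [0.963, 0.072, 0.259, -0.019]
wrist_force: [0.5, -0.8, -0.4]
gripper_width: 53.8
finger_force: 20.0
```

```bash
cat >> h.py <<'E'
def lidin(LC,pg,Mg): return Mg.T@(np.array(LC)-np.array(pg))
def planlid(lid,l,M,N):  # move so the lid centre comes to lid with tool frame M
    global D
    D0=D;D=0;plan(lid-M@l,M,N);D=D0
lm=lidin(LM,[593.5,-8.3,-2.6],R.from_quat([.963,.072,.259,-.019]).as_matrix())
E
python3 -c "
from h import *
print(lm)
planlid(TM+[0,0,80],lm,frame(8.5,0),12)
"
```

```text
[ -0.30956555  -0.06999365 -36.93764029]
at [544.  -15.6  84.6] row x 12 : [-0.    -0.365  0.001] [-0.056  0.321  0.075] F [ 0.5 -0.8 -0.4] w 53.8 q [-0.3   0.4   2.15  1.12  0.24  0.07] t 14.2167
```

Call:
arm_command(
  deltas="0 -0.365 0 -0.056 0.321 0.075 0.4;0 -0.365 0 -0.056 0.321 0.075 0.4;0 -0.365 0 -0.056 0.321 0.075 0.4;0 -0.365 0 -0.056 0.321 0.075 0.4;0 -0.365 0 -0.056 0.321 0.075 0.4;0 -0.365 0 -0.056 0.321 0.075 0.4;0 -0.365 0 -0.056 0.321 0.075 0.4;0 -0.365 0 -0.056 0.321 0.075 0.4;0 -0.365 0 -0.056 0.321 0.075 0.4;0 -0.365 0 -0.056 0.321 0.075 0.4",
)

```text
clock: 15.05
tool_pos: [553.8, -132.8, 49.9]
tcp_rot: [0.995, 0.076, 0.059, -0.007]
wrist_force: [-0.0, -0.2, -0.4]
gripper_width: 53.5
finger_force: 20.0
```

Call:
arm_command(
  deltas="0 -0.365 0 -0.056 0.321 0.075 0.4;0 -0.365 0 -0.056 0.321 0.075 0.4;0 0 0 0 0 0 0.4;0 0 0 0 0 0 0.4;0 0 0 0 0 0 0.4",
)

```text
clock: 15.47
tool_pos: [553.6, -157.4, 43.2]
tcp_rot: [0.997, 0.077, 0.017, -0.004]
wrist_force: [-0.6, 1.2, -0.5]
gripper_width: 54.0
finger_force: 20.0
```

```bash
python3 -c "
from h import *
planlid(TM+[0,0,55],lm,frame(8.5,0),6)
"
```

```text
at [ 553.6 -157.4   43.2] row x 6 : [-0.009 -0.048  0.007] [-0.022  0.053  0.104] F [-0.6  1.2 -0.5] w 54.0 q [-0.4   0.58  1.64  0.03  0.9   1.  ] t 15.4667
```

Call:
arm_command(
  deltas="-0.009 -0.048 0.007 -0.022 0.053 0.06 0.4;-0.009 -0.048 0.007 -0.022 0.053 0.06 0.4;-0.009 -0.048 0.007 -0.022 0.053 0.06 0.4;-0.009 -0.048 0.007 -0.022 0.053 0.06 0.4;-0.009 -0.048 0.007 -0.022 0.053 0.06 0.4;-0.009 -0.048 0.007 -0.022 0.053 0.06 0.4;0 0 0 0 0 0 0.4;0 0 0 0 0 0 0.4",
)

```text
clock: 16.13
tool_pos: [551.1, -171.4, 28.7]
tcp_rot: [0.997, 0.074, -0.0, 0.0]
wrist_force: [-1.2, -0.0, -0.5]
gripper_width: 53.7
finger_force: 20.0
```

```bash
python3 -c "
from h import *
planlid(TM+[0,0,48],lm,frame(8.5,0),4)
im=optics.snapshot('scene')[:,:,::-1]
cv2.imwrite('pics/g5.png',cv2.resize(im[200:330,300:440],None,fx=4,fy=4,interpolation=2))
"
```

```text
at [ 551.1 -171.4   28.7] row x 4 : [ 0.002  0.    -0.   ] [-0.002 -0.006  0.11 ] F [-1.2 -0.  -0.5] w 53.7 q [-0.4   0.61  1.62 -0.    0.91  1.02] t 16.1333
```

View pics/g5.png

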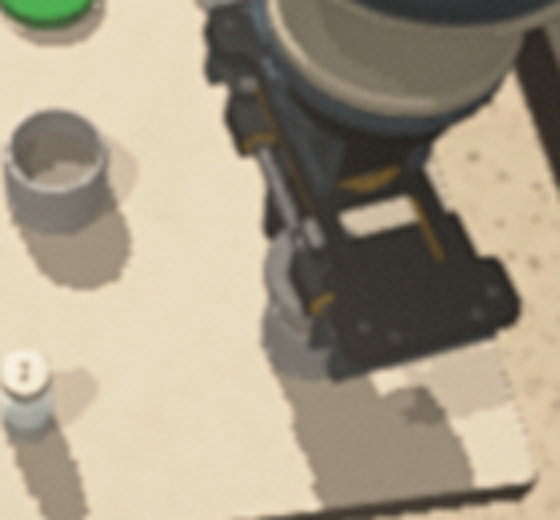

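The lid hangs over tin_mid, with its left edge at (268,280) in the crop above the tin body at (290,350). I'm lowering in small steps.

Call:
arm_command(
  deltas="0 0 0 0 -0.005 0.1 0.4;0 0 0 0 -0.005 0.1 0.4;0 0 0 0 -0.005 0.1 0.4;0 0 0 0 -0.005 0.08 0.4;0 0 0 0 0 0 0.4",
)

```text
clock: 16.6
tool_pos: [550.6, -170.3, 12.8]
tcp_rot: [0.997, 0.074, -0.0, 0.0]
wrist_force: [-0.3, 0.3, -0.5]
gripper_width: 53.7
finger_force: 20.0
```

Call:
arm_command(
  deltas="0 0 0 0 0 0.05 0.4;0 0 0 0 0 0.05 0.4;0 0 0 0 0 0.05 0.4;0 0 0 0 0 0 0.4",
)

```text
clock: 16.93
tool_pos: [550.9, -170.5, 7.4]
tcp_rot: [0.997, 0.074, -0.0, 0.0]
wrist_force: [-0.3, 0.3, -0.2]
gripper_width: 54.2
finger_force: 20.0
```

Call:
arm_command(
  deltas="0 0 0 0 0 0.05 0.4;0 0 0 0 0 0.05 0.4;0 0 0 0 0 0 0.4",
)

```text
clock: 17.18
tool_pos: [551.0, -170.6, 3.4]
tcp_rot: [0.997, 0.074, 0.0, 0.001]
wrist_force: [0.4, 0.2, -0.1]
gripper_width: 54.0
finger_force: 20.0
```

Call:
arm_command(
  deltas="0 0 0 0 0 0.04 0.4;0 0 0 0 0 0.04 0.4;0 0 0 0 0 0 0.4",
)

```text
clock: 17.43
tool_pos: [551.3, -170.7, 0.4]
tcp_rot: [0.997, 0.074, 0.0, 0.001]
wrist_force: [0.5, -1.3, 1.5]
gripper_width: 53.8
finger_force: 20.0
```

Call:
arm_command(
  deltas="0 0 0 0 0 0.04 0.4;0 0 0 0 0 0.04 0.4;0 0 0 0 0 0 0.4",
)

```text
clock: 17.68
tool_pos: [550.9, -170.5, -3.0]
tcp_rot: [0.997, 0.074, -0.0, 0.0]
wrist_force: [0.8, -0.6, -0.9]
gripper_width: 53.7
finger_force: 20.0
```

Call:
arm_command(
  deltas="0 0 0 0 0 0.03 0.4;0 0 0 0 0 0.03 0.4;0 0 0 0 0 0 0.4",
)

```text
clock: 17.93
tool_pos: [551.2, -170.5, -4.6]
tcp_rot: [0.997, 0.074, 0.0, 0.001]
wrist_force: [-2.6, 1.3, 13.5]
gripper_width: 53.9
finger_force: 20.0
```

Contact at 13.5 N with the lid at a nominal 32.4 mm means it is home. I'm releasing and rising.

Call:
arm_command(
  deltas="0 0 0 0 0 0.01 0.4;0 0 0 0 0 0 1;0 0 0 0 0 0 1;0 0 0 0 0 0 1;0 0 0 0 0 0 1;0 0 0 0 0 0 1;0 0 0 0 0 0 1",
)

```text
clock: 18.52
tool_pos: [551.0, -170.5, -5.6]
tcp_rot: [0.997, 0.074, 0.0, 0.0]
wrist_force: [-0.3, -0.2, -0.6]
gripper_width: 89.8
finger_force: 0.0
```

Call:
arm_command(
  deltas="0 0 0 0 0 -0.2 1;0 0 0 0 0 -0.5 1;0 0 0 0 0 -0.8 1;0 0 0 0 0 -0.8 1;0 0 0 0 0 -0.8 1",
)

```text
clock: 18.93
tool_pos: [550.6, -170.3, 120.4]
tcp_rot: [0.997, 0.074, -0.0, 0.0]
wrist_force: [1.0, -0.6, -0.1]
gripper_width: 91.1
finger_force: 0.0
```

```bash
python3 -c "
from h import *
print(LL+90*NZ)
plan(LL+100*NZ,frame(8.5,np.pi/6),20)
"
```

```text
[506.89428615 170.7485765  109.44228634]
at [ 550.6 -170.3  120.4] row x 20 : [0.    0.218 0.   ] [ 0.015 -0.43   0.052] F [ 1.  -0.6 -0.1] w 91.1 q [-0.4   0.49  1.54 -0.    1.12  1.02] t 18.9333
```

Call:
arm_command(
  deltas="0 0.218 0 0.015 -0.43 0.052 1;0 0.218 0 0.015 -0.43 0.052 1;0 0.218 0 0.015 -0.43 0.052 1;0 0.218 0 0.015 -0.43 0.052 1;0 0.218 0 0.015 -0.43 0.052 1;0 0.218 0 0.015 -0.43 0.052 1;0 0.218 0 0.015 -0.43 0.052 1;0 0.218 0 0.015 -0.43 0.052 1;0 0.218 0 0.015 -0.43 0.052 1;0 0.218 0 0.015 -0.43 0.052 1",
)

```text
clock: 19.77
tool_pos: [533.8, 1.7, 99.0]
tcp_rot: [0.989, 0.074, 0.131, -0.009]
wrist_force: [0.5, -0.2, 0.6]
gripper_width: 91.4
finger_force: 0.0
```

Call:
arm_command(
  deltas="0 0.218 0 0.015 -0.43 0.052 1;0 0.218 0 0.015 -0.43 0.052 1;0 0.218 0 0.015 -0.43 0.052 1;0 0.218 0 0.015 -0.43 0.052 1;0 0.218 0 0.015 -0.43 0.052 1;0 0.218 0 0.015 -0.43 0.052 1;0 0.218 0 0.015 -0.43 0.052 1;0 0.218 0 0.015 -0.43 0.052 1;0 0.218 0 0.015 -0.43 0.052 1;0 0.218 0 0.015 -0.43 0.052 1",
)

```text
clock: 20.6
tool_pos: [522.1, 160.8, 83.9]
tcp_rot: [0.966, 0.072, 0.247, -0.016]
wrist_force: [-0.6, 0.2, 0.2]
gripper_width: 91.0
finger_force: 0.0
```

```bash
python3 -c "
from h import *
plan(LL+70*NZ,frame(8.5,np.pi/6),8)
"
```

```text
at [522.1 160.8  83.9] row x 8 : [0.005 0.024 0.001] [ 0.004 -0.038  0.097] F [-0.6  0.2  0.2] w 91.0 q [ 0.22  0.4   2.12 -0.31  0.12  1.94] t 20.6
```

Joint 5 is near its lower limit at the 30° tilt here. The pads can be turned about their closing axis without harm, so I'll grasp with a 17° tilt and level the lid when placing it.

```bash
python3 -c "
from h import *
plan(LL+70*NZ,frame(8.5,np.radians(17)),10)
"
```

```text
at [522.1 160.8  83.9] row x 10 : [ 0.004 -0.17   0.   ] [-0.01  -0.03   0.077] F [-0.6  0.2  0.2] w 91.0 q [ 0.22  0.4   2.12 -0.31  0.12  1.94] t 20.6
```

Call:
arm_command(
  deltas="0.004 -0.17 0 -0.01 -0.03 0.077 1;0.004 -0.17 0 -0.01 -0.03 0.077 1;0.004 -0.17 0 -0.01 -0.03 0.077 1;0.004 -0.17 0 -0.01 -0.03 0.077 1;0.004 -0.17 0 -0.01 -0.03 0.077 1;0.004 -0.17 0 -0.01 -0.03 0.077 1;0.004 -0.17 0 -0.01 -0.03 0.077 1;0.004 -0.17 0 -0.01 -0.03 0.077 1;0.004 -0.17 0 -0.01 -0.03 0.077 1;0.004 -0.17 0 -0.01 -0.03 0.077 1",
)

```text
clock: 21.43
tool_pos: [529.8, 172.7, 54.5]
tcp_rot: [0.986, 0.073, 0.147, -0.01]
wrist_force: [-0.6, 0.6, -0.1]
gripper_width: 91.2
finger_force: 0.0
```

```bash
python3 -c "
from h import *
plan(LL+25*NZ,frame(8.5,np.radians(17)),8)
"
```

```text
at [529.8 172.7  54.5] row x 8 : [ 0.001  0.001 -0.   ] [ 0.027 -0.005  0.138] F [-0.6  0.6 -0.1] w 91.2 q [ 0.22  0.47  1.93 -0.05  0.45  1.69] t 21.4333
```

Call:
arm_command(
  deltas="0 0 0 0.027 -0.005 0.138 1;0 0 0 0.027 -0.005 0.138 1;0 0 0 0.027 -0.005 0.138 1;0 0 0 0.027 -0.005 0.138 1;0 0 0 0.027 -0.005 0.138 1;0 0 0 0.027 -0.005 0.138 1;0 0 0 0.027 -0.005 0.138 1;0 0 0 0.027 -0.005 0.138 1;0 0 0 0 0 0 1",
)

```text
clock: 22.18
tool_pos: [550.4, 177.3, 13.3]
tcp_rot: [0.986, 0.073, 0.147, -0.01]
wrist_force: [-0.4, -0.7, 0.9]
gripper_width: 91.5
finger_force: 0.0
```

```bash
python3 -c "
from h import *
plan(LL+3.5*NZ,frame(8.5,np.radians(17)),10)
"
```

```text
at [550.4 177.3  13.3] row x 10 : [ 0.001  0.001 -0.   ] [0.014 0.    0.049] F [-0.4 -0.7  0.9] w 91.5 q [ 0.22  0.57  1.91 -0.07  0.37  1.7 ] t 22.1833
```

Call:
arm_command(
  deltas="0 0 0 0.014 0 0.049 1;0 0 0 0.014 0 0.049 1;0 0 0 0.014 0 0.049 1;0 0 0 0.014 0 0.049 1;0 0 0 0.014 0 0.049 1;0 0 0 0 0 0 1",
)

```text
clock: 22.68
tool_pos: [555.9, 178.1, 5.6]
tcp_rot: [0.986, 0.073, 0.147, -0.01]
wrist_force: [-0.0, -0.3, 0.6]
gripper_width: 91.2
finger_force: 0.0
```

Call:
arm_command(
  deltas="0 0 0 0.014 0 0.049 1;0 0 0 0.014 0 0.049 1;0 0 0 0.014 0 0.049 1;0 0 0 0.014 0 0.049 1;0 0 0 0.014 0 0.049 1;0 0 0 0 0 0 1",
)

```text
clock: 23.18
tool_pos: [561.4, 178.9, -3.1]
tcp_rot: [0.986, 0.073, 0.147, -0.01]
wrist_force: [-0.8, -0.6, 2.1]
gripper_width: 91.2
finger_force: 0.8
```

Call:
arm_command(
  deltas="0 0 0 0 0 0 0.5;0 0 0 0 0 0 0.5;0 0 0 0 0 0 0.5;0 0 0 0 0 0 0.5;0 0 0 0 0 0 0.5;0 0 0 0 0 0 0.5;0 0 0 0 0 0 0.5",
  squeeze=15,
)

```text
clock: 23.77
tool_pos: [561.3, 178.9, -2.7]
tcp_rot: [0.986, 0.073, 0.147, -0.01]
wrist_force: [-0.5, 0.1, 0.4]
gripper_width: 64.4
finger_force: 15.0
```

```bash
python3 -c "
from h import *
plan(LL+3.5*NZ,frame(8.5,np.radians(17)),10)
s=r.get_state();print(lidin(LL,s['tool_pos'],R.from_quat(s['tcp_rot']).as_matrix()),s['finger_force'])
"
```

```text
at [561.3 178.9  -2.7] row x 10 : [ 0.001  0.    -0.   ] [-0.001  0.     0.002] F [-0.5  0.1  0.4] w 64.4 q [ 0.22  0.6   1.9  -0.07  0.35  1.71] t 23.7667
[  0.40795054   0.11514461 -35.6550016 ] 15.023272921407624
```

Gripped at 64.4 mm, which is lid_large. I'm lifting along the rack normal, then heading for tin_large.

```bash
echo 'll=np.array([.4,0,-35.7]);F17=frame(8.5,np.radians(17))' >> h.py; python3 -c "
from h import *
planlid(LL+70*NZ,ll,F17,6)
"
```

```text
at [561.3 178.9  -2.7] row x 6 : [ 0.002  0.001 -0.   ] [-0.066  0.    -0.284] F [-0.5  0.1  0.4] w 64.4 q [ 0.22  0.6   1.9  -0.07  0.35  1.71] t 23.7667
```

Call:
arm_command(
  deltas="0 0 0 -0.023 0 -0.1 0.5;0 0 0 -0.046 0 -0.2 0.5;0 0 0 -0.066 0 -0.284 0.5;0 0 0 -0.066 0 -0.284 0.5;0 0 0 -0.066 0 -0.284 0.5;0 0 0 -0.066 0 -0.284 0.5;0 0 0 -0.066 0 -0.284 0.5;0 0 0 0 0 0 0.5",
  squeeze=20,
)

```text
clock: 24.43
tool_pos: [525.8, 173.8, 60.6]
tcp_rot: [0.986, 0.073, 0.148, -0.01]
wrist_force: [0.8, -0.1, -0.6]
gripper_width: 63.8
finger_force: 20.0
```

```bash
python3 -c "
from h import *
planlid(TL+[0,0,75],ll,frame(8.5,np.radians(-13)),14)
"
```

```text
at [525.8 173.8  60.6] row x 14 : [ 0.001 -0.312 -0.   ] [-0.242  0.398  0.028] F [ 0.8 -0.1 -0.6] w 63.8 q [ 0.23  0.45  1.94 -0.06  0.46  1.7 ] t 24.4333
```

Call:
arm_command(
  deltas="0 -0.312 0 -0.242 0.398 0.028 0.5;0 -0.312 0 -0.242 0.398 0.028 0.5;0 -0.312 0 -0.242 0.398 0.028 0.5;0 -0.312 0 -0.242 0.398 0.028 0.5;0 -0.312 0 -0.242 0.398 0.028 0.5;0 -0.312 0 -0.242 0.398 0.028 0.5;0 -0.312 0 -0.242 0.398 0.028 0.5;0 -0.312 0 -0.242 0.398 0.028 0.5;0 -0.312 0 -0.242 0.398 0.028 0.5;0 -0.312 0 -0.242 0.398 0.028 0.5",
)

```text
clock: 25.27
tool_pos: [456.4, 1.6, 35.3]
tcp_rot: [0.996, 0.074, -0.04, 0.004]
wrist_force: [0.5, 0.8, 0.2]
gripper_width: 64.0
finger_force: 20.0
```

Call:
arm_command(
  deltas="0 -0.312 0 -0.242 0.398 0.028 0.5;0 -0.312 0 -0.242 0.398 0.028 0.5;0 -0.312 0 -0.242 0.398 0.028 0.5;0 -0.312 0 -0.242 0.398 0.028 0.5;0 0 0 0 0 0 0.5;0 0 0 0 0 0 0.5",
)

```text
clock: 25.77
tool_pos: [427.8, -66.6, 35.9]
tcp_rot: [0.991, 0.073, -0.113, 0.009]
wrist_force: [-0.3, 0.8, -0.7]
gripper_width: 63.9
finger_force: 20.0
```

```bash
python3 -c "
from h import *
planlid(TL+[0,0,55],ll,frame(8.5,np.radians(-13)),6)
"
```

```text
at [427.8 -66.6  35.9] row x 6 : [ 0.001  0.001 -0.003] [ 0.011 -0.001  0.064] F [-0.3  0.8 -0.7] w 63.9 q [-0.22  0.56  1.77 -0.1   1.03  1.26] t 25.7667
```

Call:
arm_command(
  deltas="0 0 0 0.011 0 0.064 0.5;0 0 0 0.011 0 0.064 0.5;0 0 0 0.011 0 0.064 0.5;0 0 0 0.011 0 0.064 0.5;0 0 0 0.011 0 0.064 0.5;0 0 0 0.011 0 0.064 0.5;0 0 0 0 0 0 0.5;0 0 0 0 0 0 0.5",
)

```text
clock: 26.43
tool_pos: [426.5, -66.3, 20.4]
tcp_rot: [0.991, 0.073, -0.114, 0.009]
wrist_force: [0.4, -0.3, -0.2]
gripper_width: 64.2
finger_force: 20.0
```

```bash
python3 -c "
from h import *
planlid(TL+[0,0,38],ll,frame(8.5,np.radians(-13)),8)
"
```

```text
at [426.5 -66.3  20.4] row x 8 : [ 0.001  0.002 -0.001] [0.013 0.001 0.052] F [ 0.4 -0.3 -0.2] w 64.2 q [-0.22  0.58  1.78 -0.1   0.99  1.27] t 26.4333
```

Call:
arm_command(
  deltas="0 0 0 0.013 0 0.052 0.5;0 0 0 0.013 0 0.052 0.5;0 0 0 0.013 0 0.052 0.5;0 0 0 0.013 0 0.052 0.5;0 0 0 0 0 0 0.5",
)

```text
clock: 26.85
tool_pos: [426.6, -66.4, 11.6]
tcp_rot: [0.991, 0.073, -0.114, 0.009]
wrist_force: [-0.6, -0.8, -0.5]
gripper_width: 63.9
finger_force: 20.0
```

Call:
arm_command(
  deltas="0 0 0 0.013 0 0.052 0.5;0 0 0 0.013 0 0.052 0.5;0 0 0 0 0 0 0.5",
)

```text
clock: 27.1
tool_pos: [426.7, -66.4, 7.4]
tcp_rot: [0.991, 0.073, -0.114, 0.009]
wrist_force: [-1.1, -0.6, 0.7]
gripper_width: 63.7
finger_force: 20.0
```

Call:
arm_command(
  deltas="0 0 0 0.013 0 0.052 0.5;0 0 0 0.013 0 0.052 0.5;0 0 0 0 0 0 0.5",
)

```text
clock: 27.35
tool_pos: [426.8, -66.5, 3.1]
tcp_rot: [0.991, 0.073, -0.114, 0.009]
wrist_force: [-0.5, -1.5, -0.0]
gripper_width: 63.9
finger_force: 20.0
```

Call:
arm_command(
  deltas="0 0 0 0.01 0 0.04 0.5;0 0 0 0.01 0 0.04 0.5;0 0 0 0 0 0 0.5",
)

```text
clock: 27.6
tool_pos: [426.9, -66.4, -0.1]
tcp_rot: [0.991, 0.073, -0.114, 0.009]
wrist_force: [-0.2, -1.0, -0.3]
gripper_width: 63.6
finger_force: 20.0
```

Call:
arm_command(
  deltas="0 0 0 0.006 0 0.024 0.5;0 0 0 0.006 0 0.024 0.5;0 0 0 0 0 0 0.5",
)

```text
clock: 27.85
tool_pos: [427.1, -66.4, -1.9]
tcp_rot: [0.991, 0.073, -0.113, 0.009]
wrist_force: [-0.4, -1.9, 3.5]
gripper_width: 63.7
finger_force: 20.0
```

Call:
arm_command(
  deltas="0 0 0 0.006 0 0.024 0.5;0 0 0 0 0 0 0.5",
)

```text
clock: 28.02
tool_pos: [427.1, -66.4, -2.3]
tcp_rot: [0.991, 0.073, -0.113, 0.009]
wrist_force: [-2.1, -0.0, 18.0]
gripper_width: 64.0
finger_force: 20.0
```

18 N at a nominal 32.5 mm means it is home. I'm releasing and rising straight up.

Call:
arm_command(
  deltas="0 0 0 0 0 0 1;0 0 0 0 0 0 1;0 0 0 0 0 0 1;0 0 0 0 0 0 1;0 0 0 0 0 0 1;0 0 0 -0.045 0 -0.2 1;0 0 0 -0.11 0 -0.5 1;0 0 0 -0.18 0 -0.8 1;0 0 0 -0.18 0 -0.8 1;0 0 0 -0.18 0 -0.8 1",
)

```text
clock: 28.85
tool_pos: [427.5, -65.9, 126.2]
tcp_rot: [0.991, 0.073, -0.114, 0.009]
wrist_force: [1.3, -0.7, 0.2]
gripper_width: 91.0
finger_force: 0.0
```

Call:
arm_command(
  deltas="0 0 0 -0.8 0 -0.5 1;0 0 0 -0.8 0 -0.5 1;0 0 0 -0.5 0 -0.2 1;0 0 0 0 0 0 1;0 0 0 0 0 0 1;0 0 0 0 0 0 1",
)

```text
clock: 29.35
tool_pos: [358.1, -76.4, 190.1]
tcp_rot: [0.991, 0.073, -0.113, 0.009]
wrist_force: [0.3, -0.5, -1.1]
gripper_width: 91.4
finger_force: 0.0
```

```bash
python3 -c "
from h import *
t=np.ascontiguousarray(optics.snapshot('top')[:,:,::-1]);s=np.ascontiguousarray(optics.snapshot('scene')[:,:,::-1])
for nm,T,w in(('mid',TM,17),('large',TL,20)):
  for n,im in(('top',t),('scene',s)):
    u=proj(n,T+[0,0,47])
    try:
      e=disc(im,u.round(),w,30);print(nm,n,u.round(1),np.round(e[0],1),e[1].round(1),plane(n,e[0],47).round(1))
    except Exception as x: print(nm,n,u,'fail')
a=cv2.resize(s[120:320,270:420],None,fx=2.6,fy=2.6,interpolation=2);b=cv2.resize(t[110:260,270:420],None,fx=2.6,fy=2.6,interpolation=2)
b=cv2.copyMakeBorder(b,0,a.shape[0]-b.shape[0],0,0,0);cv2.imwrite('pics/g6.png',np.hstack([a,b]))
st=r.get_state();print(st['tool_pos'],st['clock'])
"
```

```text
mid top [395.71271133 160.79498932] fail
mid scene [378.36948772 274.04172142] fail
large top [347.96317651 211.18169801] fail
large scene [313.9 235.8] [304.1 233.4] [41.2 71.9] [415.4 -56.6  47. ]
[358.08715986 -76.32125374 189.52308488] 29.45
```

View pics/g6.png

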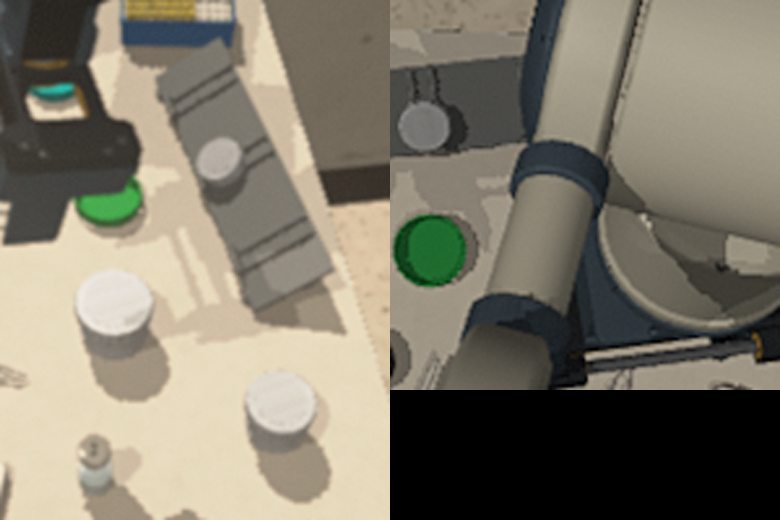

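Both lids look flat on their tins (crop 115,305 and 282,405), and the small lid is still in the rack (220,160). One quick numeric check from the image before handing in.

```bash
python3 -c "
from h import *
s=cv2.imread('pics/g6.png')[:,:390]
sat=cv2.cvtColor(s,cv2.COLOR_BGR2HSV)
for nm,T,R_,c in(('mid',TM,27,(282,403)),('large',TL,32,(115,302))):
    m=((sat[...,1]<28)&(sat[...,2]>165)).astype(np.uint8);m=cv2.morphologyEx(m,cv2.MORPH_OPEN,np.ones((5,5)))
    _,l=cv2.connectedComponents(m);k=l[c[1],c[0]];ct=max(cv2.findContours((l==k).astype(np.uint8),0,1)[0],key=len)
    e=cv2.fitEllipse(cv2.convexHull(ct));a=np.linspace(0,6.283,60)
    pts=np.array([proj('scene',T+[R_*np.cos(q),R_*np.sin(q),47]) for q in a])
    g=cv2.fitEllipse((((pts-[270,120])+.5)*2.6).astype(np.float32))
    print(nm,k,'seen',np.round(e[0],1),np.round(e[1],1),'level model',np.round(g[0],1),np.round(g[1],1))
"
```

```text
mid 3 seen [280.4 402.2] [60.7 68.3] level model [283.1 402.5] [63.1 72.4]
large 2 seen [113.1 302.3] [65.4 75.3] level model [115.5 303.1] [66.9 78.6]
```

```bash
python3 -c "
from plant import r
print(r.finish_job())"
```

```text
the job is handed in; nothing more can be done
None
```

The job is handed in: by contact force and the last picture both fitting lids are home and level on their tins, the small lid is still in the rack, and the verdict was not shown.

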